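Change over the cable tester's adapter row

ROBOT

A 6-joint arm with a two-finger parallel gripper is mounted at the origin on the work surface. World frame = base frame: x ahead of the robot, y to its left, z up, the work surface at z = 0. Lengths are in m, angles in rad, forces in N, time in s.
With the tool pointing down it reaches from about 0.3 to 0.775 m from the base axis. Payload 14.6 kg.
Tool frame: the origin (TCP) lies at the very end of the fingers, on their centre line; the grasp point (between the pads) lies 19 mm behind it; z points along the fingers, y is the line along which they close (so a half turn about z gives the same grasp; the last joint's range is limited). The gripper opens to 94 mm and grips with 3 to 60 N. Pads are 16 mm wide; open, the fingers measure 119 mm over their backs; the gripper's body (75 mm by 177 mm) begins 78 mm behind the grasp point.
Start: joints at [-0.067, 0.3, 1.521, -0, 1.321, -0.067], TCP at [0.55, -0, 0.205] pointing down, gripper open.
Joint ranges: [-3.03, 3.03], [-0.79, 2.21], [0.23, 2.52], [-1.04, 4.18], [0, 3.07], [-2.55, 2.55]. Speed limits (rad/s): [2.22, 2.22, 2.57, 3.14, 3.14, 3.14].

INTERFACE

Orientations are given as [roll, pitch, yaw] about the fixed x, y, z axes, in that order (R = Rz(yaw) Ry(pitch) Rx(roll)).
In Python, from station import ctrl gives the robot as it stands. The module is installed in compiled form; this text tells all that it offers.
- The arm moves only by the tool play_rows, never from a script. Its argument "commands" is a list of rows, each a list of 7 numbers: the shift along the tool's x, y, z in m, then the turn, a rotation vector about the tool's x, y, z in degrees, then the closure, from -1 (fully open) to 1 (shut). A call has 1 to 20 rows; each row shifts and turns the commanded pose from where the row before left it, along the tool's axes as they then stand; what a row does not reach is not made up. A row lasts 1/12 s, in which the tool goes at most 41.7 mm and 7.16 degrees, less where a joint would pass 70% of its speed; a pose out of reach is approached as far as the arm can. A call is refused whole if a number of a shift passes 0.0417 or a number of a turn 7.16, either way. A call with a gripper value outside its range is refused whole. The fingers move at their own pace and stop on an object; "force" is the grip in N (left out, the last holds). Time passes only in rows, so rows that do not move let the fingers close. It gives the time, the measured TCP pose, the force, the opening and the grip force at its end, in the units of the state.
- ctrl.get_obs(): the state, without advancing time (a new reading comes with each control period).
- ctrl.camera(name): name is "scene" or "side" or "wrist"; returns the picture (400x640x3 uint8, blue, green, red); there is no depth.
- ctrl.camera_model(name): a dict with "fx", "fy", "cx", "cy" (pixels), "distortion" ([k1, k2, p1, p2, k3] as OpenCV has them; the pictures are not rectified), "rvec" (rotation vector, rad) and "tvec" (3), from world to camera coordinates, as OpenCV has them. Camera axes: x right, y down, z forward; pixel columns grow to the right and rows downward; lengths in m; the calibration is good to about 2 mm. A picture is of the moment at which its call begins: read the wrist's pose just before it. camera_model takes no time and is no camera call; for the wrist camera it gives the pose at the moment of the call.
- ctrl.hand_in(): hands the job in; it is judged then, once.
The state is a dict: "time_s": time; "qpos": joint angles; "joint_vel": joint speeds; "tau": joint torques, N m; "ee_pos": TCP position; "eef_rot": TCP orientation; "force": force on the tool from outside, world axes, zero at the start; "moment": the same for the moment, N m; "grip_width": finger opening in m; "grip_force": force on a finger pad.
Only numpy, scipy, OpenCV 4.12 (cv2) and the standard library are available. Lean on these libraries where they do the work, as an engineer would, in place of code of your own. Each camera call takes 0.05 s, during which the arm holds its last target. There are 200 camera calls.

TASK

Change the cable tester over to the next job: move the five test adapters from the white storage rack to the aluminium test rack beside it, one to a bay, in the same left-to-right order in which they stand now, because the test program calls them by position. Keep each adapter upright and leave it standing on the floor of its bay, and leave the tape roll and the flux tin where they lie.

Things in the scene. Friction and masses are not known exactly. Their poses are not given: they have to be found in the camera images.
- barrel_adapter: DC barrel-plug test adapter: round black body 32 mm in diameter and 72 mm tall, with a slim round nickel plug (11 mm) on top; 92 mm tall in all, about 90 g. Loose, stands upright in a bay. Origin: centre of its flat underside; z up.  Grip it across x (front to back), 52 mm above the underside, where the section is constant.
- multiway_adapter: Multi-way test adapter: black block 30 mm (x) by 34 mm (y), 70 mm tall, with a white rectangular six-way housing on top (17 x 24 mm); 84 mm tall in all, about 110 g. Loose, stands upright in a bay. Origin: centre of its flat underside; z up.  Grip it across x (front to back), 52 mm above the underside, where the section is constant.
- dsub_adapter: D-connector test adapter: grey block 26 mm (x) by 38 mm (y), 68 mm tall, with a flat metal D connector and two screws on top; 79 mm tall in all, about 100 g. Loose, stands upright in a bay. Origin: centre of its flat underside; z up.  Grip it across x (front to back), 52 mm above the underside, where the section is constant.
- coax_adapter: Coaxial test adapter: square aluminium block 28 x 28 mm, 64 mm tall, with a round nickel bayonet connector (12 mm) on top; 86 mm tall in all, about 120 g. Loose, stands upright in a bay. Origin: centre of its flat underside; z up.  Grip it across x (front to back), 52 mm above the underside, where the section is constant.
- circular_adapter: Circular-connector test adapter: round dark steel body 36 mm in diameter, 67 mm tall, with a wide hollow nickel shell (25 mm) with pins on top; 87 mm tall in all, about 140 g. Loose, stands upright in a bay. Origin: centre of its flat underside; z up.  Grip it across x (front to back), 52 mm above the underside, where the section is constant.
- storage_rack: Storage rack: white plastic, fixed, 276 mm long, left or right of the test rack; at the start it holds the five adapters, one per bay, in any order. Five open bays in a row along y at +108, +54, 0, -54, -108 mm (left to right), each 50 (x) by 48 mm (y) inside; bay floor 8 mm, tops of the 6 mm walls 30 mm above the bench. Origin: centre of its underside; x away from the robot, z up.
- test_rack: Test rack: aluminium, fixed, 276 mm long, empty, beside the storage rack, nearly parallel; a black terminal strip 31 mm high runs along its far side. Five open bays in a row along y at +108, +54, 0, -54, -108 mm (left to right), each 50 (x) by 48 mm (y) inside; bay floor 8 mm, tops of the 6 mm walls 30 mm above the bench. Origin: centre of its underside; x away from the robot, z up.
- tin: Bystander: round low metal flux tin, 54 mm across, 24 mm high, standing loose on the bench just beyond (+x of) the test rack. Origin: centre of its underside. Leave it alone.
- tape_roll: Bystander: yellow roll of tape, 60 mm across, 19 mm high, lying loose and flat on the bench just beyond (+x of) the storage rack. Origin: centre of its underside. Leave it alone.

How it is judged:
At the end, for the whole second after the job is handed in: All five adapters stand upright (within 8 degrees), released and at rest, on bay floors of the test rack (within 4 mm in height, 14 mm of the row's centre line), each in the bay of the same number from the left as it started in (so moved 297 to 350 mm; bays are 54 mm apart) (z of barrel_adapter in the frame of test_rack between 0.005 and 0.012 m and x of barrel_adapter in the frame of test_rack between -0.014 and 0.014 m and y of barrel_adapter in the frame of test_rack between -0.122 and 0.122 m and distance of barrel_adapter from where it was at the start of the episode between 0.297 and 0.35 m and angle between each of barrel_adapter, multiway_adapter, dsub_adapter, coax_adapter, circular_adapter's own z axis and vertical below 0.15 rad and linear speed of each of barrel_adapter, multiway_adapter, dsub_adapter, coax_adapter, circular_adapter below 0.02 m/s and angular speed of each of barrel_adapter, multiway_adapter, dsub_adapter, coax_adapter, circular_adapter below 0.2 rad/s and z of multiway_adapter in the frame of test_rack between 0.005 and 0.012 m and x of multiway_adapter in the frame of test_rack between -0.014 and 0.014 m and y of multiway_adapter in the frame of test_rack between -0.122 and 0.122 m and distance of multiway_adapter from where it was at the start of the episode between 0.297 and 0.35 m and z of dsub_adapter in the frame of test_rack between 0.005 and 0.012 m and x of dsub_adapter in the frame of test_rack between -0.014 and 0.014 m and y of dsub_adapter in the frame of test_rack between -0.122 and 0.122 m and distance of dsub_adapter from where it was at the start of the episode between 0.297 and 0.35 m and z of coax_adapter in the frame of test_rack between 0.005 and 0.012 m and x of coax_adapter in the frame of test_rack between -0.014 and 0.014 m and y of coax_adapter in the frame of test_rack between -0.122 and 0.122 m and distance of coax_adapter from where it was at the start of the episode between 0.297 and 0.35 m and z of circular_adapter in the frame of test_rack between 0.005 and 0.012 m and x of circular_adapter in the frame of test_rack between -0.014 and 0.014 m and y of circular_adapter in the frame of test_rack between -0.122 and 0.122 m and distance of circular_adapter from where it was at the start of the episode between 0.297 and 0.35 m); the robot touches nothing.
It fails at once if an adapter is tipped over (angle between any of barrel_adapter, multiway_adapter, dsub_adapter, coax_adapter, circular_adapter's own z axis and vertical above 0.8 rad).
It fails at once if the tape roll or the flux tin is pushed from its place (distance of any of tin, tape_roll from where it was at the start of the episode above 0.025 m).
It also fails if it takes over 99 s, if anything falls off the work surface, if the arm or the gripper's body presses on something with over 40 N, if the wrist force passes 120 N, or if a joint passes its speed limit or range.

## Working session

There is one attempt and no reset: what is moved stays moved. The work goes in short steps, Python scripts to look and compute and a tool call to move; the robot and the scene stay as the last step left them, time stands still between calls to the robot, and variables do not carry over. Pictures are saved under pics/ and viewed, at most 14 in all, crops included, and the job is handed in when it is done.

Besides the shell and the picture viewer there is one more tool, called after "Emit:" by a JSON object that holds its "fn" and its "kwargs", one argument or row to a line. play_rows: Moves the arm, as the interface text tells. Its arguments: {"type":"object","properties":{"commands":{"type":"array","items":{"type":"array","items":{"type":"number"}}},"force":{"type":"number"}},"required":["commands"]}

```bash
mkdir -p pics; python3 - <<'E'
from station import ctrl
import cv2
for n in ["scene","side"]:
    cv2.imwrite(f"pics/{n}0.png",ctrl.camera(n)); m=ctrl.camera_model(n); print(n,m)
o=ctrl.get_obs(); print(o)
E
```

```text
scene {'fx': 375.05577867002114, 'fy': 375.05577867002114, 'cx': 318.6734946324829, 'cy': 195.72787887912472, 'distortion': array([-0.08414912,  0.        ,  0.        ,  0.        ,  0.        ]), 'rvec': array([ 2.05073521,  1.49555011, -0.54717762]), 'tvec': array([-0.18383854, -0.39007585,  1.23375491])}
side {'fx': 363.5934413091087, 'fy': 363.5934413091087, 'cx': 321.79038493587666, 'cy': 194.14174735793273, 'distortion': array([-0.08607794,  0.        ,  0.        ,  0.        ,  0.        ]), 'rvec': array([ 2.08925589, -0.73360501,  0.34834001]), 'tvec': array([-0.46872446,  0.25289447,  0.44930053])}
{'time_s': 0.1, 'qpos': array([-6.65587929e-02,  3.00407483e-01,  1.52152320e+00,  1.95241484e-05,
        1.32071257e+00, -6.65915299e-02]), 'joint_vel': array([-0.00076613,  0.0002143 , -0.00339758, -0.00236386,  0.00122593,
       -0.00080015]), 'tau': array([ 1.84928511e-03, -5.32644153e+01, -3.53284299e+01,  7.10431044e-02,
        2.34944851e-02, -7.30603051e-05]), 'ee_pos': array([5.49759148e-01, 4.09158811e-05, 2.04945716e-01]), 'eef_rot': array([-3.14054564e+00, -8.87791159e-05,  1.57082418e+00]), 'force': array([-0.4127923 , -0.04375849,  0.42703641]), 'moment': array([ 0.01589135, -0.03251382, -0.0060856 ]), 'grip_force': 0.0, 'grip_width': 0.09399079213478766}
```

View pics/scene0.png

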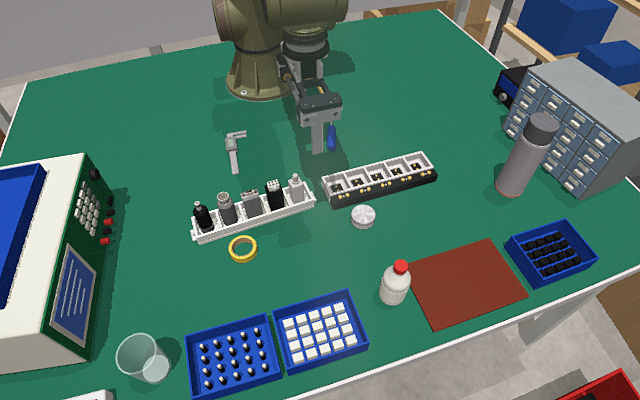

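View pics/side0.png

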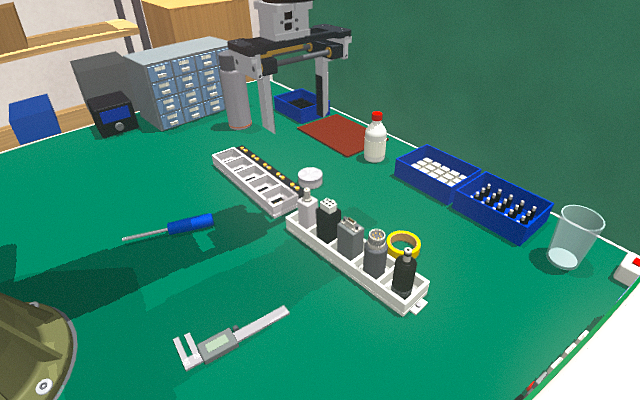

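```bash
cat > h.py <<'E'
from station import ctrl
import cv2, numpy as np
def ray(m,px):
    K=np.array([[m['fx'],0,m['cx']],[0,m['fy'],m['cy']],[0,0,1]])
    p=cv2.undistortPoints(np.array(px,float).reshape(-1,1,2),K,np.array(m['distortion']))[:,0]
    R=cv2.Rodrigues(np.array(m['rvec']))[0]; c=-R.T@np.array(m['tvec'])
    return c,np.c_[p,np.ones(len(p))]@R
def plane(m,px,z):
    c,d=ray(m,px); return c+d*((z-c[2])/d[:,2])[:,None]
def proj(m,P):
    K=np.array([[m['fx'],0,m['cx']],[0,m['fy'],m['cy']],[0,0,1]])
    return cv2.projectPoints(np.array(P,float).reshape(-1,1,3),np.array(m['rvec']),np.array(m['tvec']),K,np.array(m['distortion']))[0][:,0]
E
python3 - <<'E'
from h import *
np.set_printoptions(precision=3,suppress=True)
m=ctrl.camera_model("scene")
print(plane(m,[(194,242),(316,204),(330,206),(437,180)],0.0))
print(plane(m,[(200,203),(227,195),(251,190),(273,182),(296,176)],0.09))
print(plane(m,[(243,249),(363,217)],0.01))
w=ctrl.camera_model("wrist"); c,d=ray(w,[(320,200),(0,0),(639,0),(0,399),(639,399)]);print(c);print(d)
im=ctrl.camera("scene"); cv2.imwrite("pics/sc1.png",cv2.resize(im[140:270,180:450],None,fx=2.9,fy=2.9,interpolation=cv2.INTER_CUBIC))
cv2.imwrite("pics/w0.png",ctrl.camera("wrist"))
E
```

```text
[[ 0.579 -0.283  0.   ]
 [ 0.561  0.008  0.   ]
 [ 0.577  0.038  0.   ]
 [ 0.582  0.322  0.   ]]
[[ 0.55  -0.243  0.09 ]
 [ 0.546 -0.185  0.09 ]
 [ 0.548 -0.133  0.09 ]
 [ 0.541 -0.083  0.09 ]
 [ 0.539 -0.03   0.09 ]]
[[ 0.637 -0.18   0.01 ]
 [ 0.638  0.097  0.01 ]]
[0.55  0.077 0.384]
[[ 0.006 -0.252 -0.968]
 [-1.25   0.508 -1.176]
 [ 1.263  0.508 -1.181]
 [-1.245 -1.    -0.758]
 [ 1.258 -1.002 -0.763]]
```

View pics/w0.png

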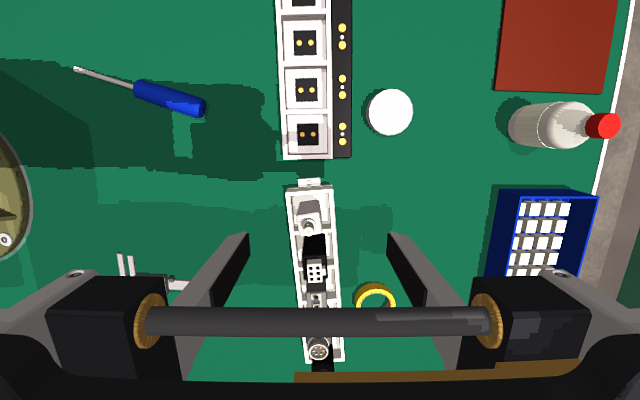

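Emit:
{"fn": "play_rows", "kwargs": {
  "commands": [
    [0.035,0,0,0,0,0,-1],
    [0.04,0,0,0,0,0,-1],
    [0.04,0,0,0,0,0,-1],
    [0.035,0,0,0,0,0,-1],
    [0,0,0,0,0,0,-1],
    [0,0,0,0,0,0,-1],
    [0,0,0,0,0,0,-1]
  ]
}}

```text
time_s: 0.78
ee_pos: [0.5499, 0.1495, 0.2052]
eef_rot: [-3.141, 0.0, 1.571]
force: [-0.1, -1.0, 0.3]
grip_width: 0.0938
grip_force: 0.0
```

```bash
python3 - <<'E'
from h import *
import pickle
m=ctrl.camera_model("wrist"); im=ctrl.camera("wrist"); pickle.dump((m,im),open("wt.pkl","wb"))
print(proj(m,[(0.55,0.04,0.03),(0.55,.32,.03)]))
cv2.imwrite("pics/wt.png",cv2.resize(im[0:240,220:420],None,fx=2.5,fy=2.5,interpolation=cv2.INTER_CUBIC))
E
```

```text
[[318.39173493 266.10622717]
 [318.47505116  42.10679611]]
```

View pics/wt.png

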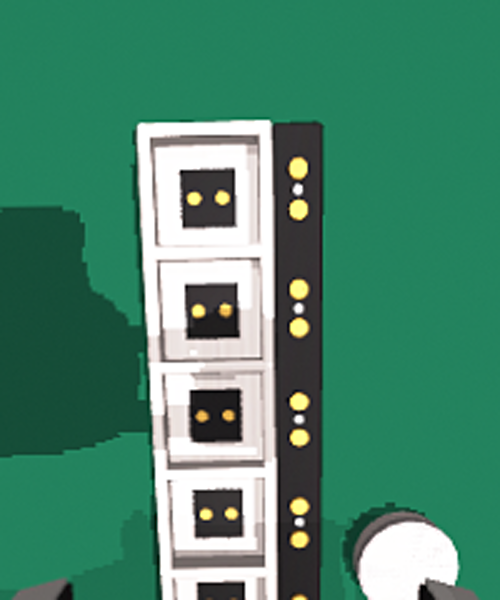

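Emit:
{"fn": "play_rows", "kwargs": {
  "commands": [
    [-0.035,0,0,0,0,0,-1],
    [-0.04,0,0,0,0,0,-1],
    [-0.04,0,0,0,0,0,-1],
    [-0.04,0,0,0,0,0,-1],
    [-0.04,0,0,0,0,0,-1],
    [-0.04,0,0,0,0,0,-1],
    [-0.04,0,0,0,0,0,-1],
    [-0.035,0,0,0,0,0,-1],
    [0,0,0,0,0,0,-1],
    [0,0,0,0,0,0,-1],
    [0,0,0,0,0,0,-1]
  ]
}}

```text
time_s: 1.75
ee_pos: [0.5496, -0.1606, 0.2054]
eef_rot: [-3.141, -0.0, 1.569]
force: [0.2, 0.6, 0.4]
grip_width: 0.094
grip_force: 0.0
```

```bash
python3 - <<'E'
from h import *
import pickle
m=ctrl.camera_model("wrist"); im=ctrl.camera("wrist"); pickle.dump((m,im),open("ws.pkl","wb"))
print(ctrl.get_obs()['ee_pos'],proj(m,[(0.55,0.0,0.03),(0.55,-.28,.03)]))
cv2.imwrite("pics/ws.png",cv2.resize(im[60:300,220:420],None,fx=2.5,fy=2.5,interpolation=cv2.INTER_CUBIC))
E
```

```text
[ 0.54975243 -0.15989126  0.20551552] [[318.49521464  51.62648625]
 [318.77377982 272.50304663]]
```

View pics/ws.png

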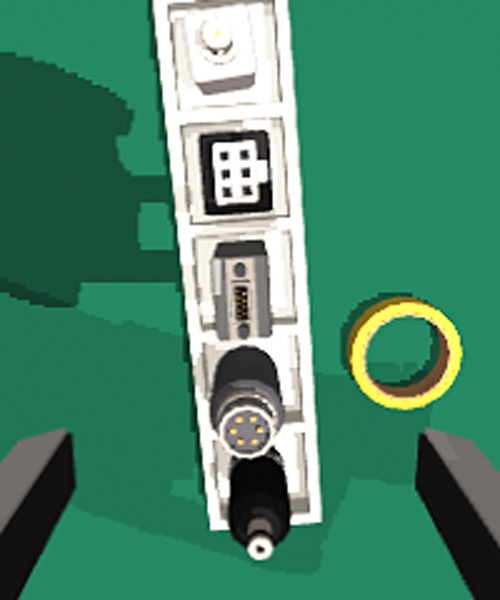

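```bash
python3 - <<'E'
from h import *
import pickle
np.set_printoptions(precision=4,suppress=True)
m,im=pickle.load(open("wt.pkl","rb"))
f=lambda L,ox,oy:np.array([((x-.75)/2.5+ox,(y-.75)/2.5+oy) for x,y in L])
P=plane(m,f([(208,198),(212,310),(216,416),(218,514)],220,0),.008); print("test floor marks\n",P)
k=np.array([108,54,0,-54])/1e3
a=np.polyfit(k,P[:,0],1); b=np.polyfit(k,P[:,1],1); print("fit",a,b,"centre",a[1],b[1],"yawdeg",np.degrees(-a[0]))
print("test corners far-left x",plane(m,f([(138,124),(270,122)],220,0),.03))
m,im=pickle.load(open("ws.pkl","rb"))
for n,p,z in [("coax",(218,34),.094),("multi",(238,171),.092),("dsub",(240,305),.087),("circ",(247,431),.095),("barrel",(260,548),.1)]:
    print(n,plane(m,f([p],220,60),z)[0])
print("stor bottom corners",plane(m,f([(212,528),(322,521)],220,60),.03))
print("bay divider mid tops", plane(m,f([(230,117),(242,228),(252,337)],220,60),.03))
E
```

```text
test floor marks
 [[0.5307 0.2839 0.008 ]
 [0.5321 0.23   0.008 ]
 [0.5336 0.1755 0.008 ]
 [0.5341 0.1213 0.008 ]]
fit [-0.0215  0.5332] [1.0044 0.1756] centre 0.533230448310362 0.17557602680226908 yawdeg 1.2326174383379007
test corners far-left x [[0.5002 0.3126 0.03  ]
 [0.5605 0.3133 0.03  ]]
coax [ 0.5388 -0.0341  0.094 ]
multi [ 0.5462 -0.085   0.092 ]
dsub [ 0.5467 -0.1405  0.087 ]
circ [ 0.5496 -0.1948  0.095 ]
barrel [ 0.5554 -0.2493  0.1   ]
stor bottom corners [[ 0.5301 -0.2775  0.03  ]
 [ 0.5913 -0.2733  0.03  ]]
bay divider mid tops [[ 0.5418 -0.0603  0.03  ]
 [ 0.5474 -0.1127  0.03  ]
 [ 0.5523 -0.1682  0.03  ]]
```

Emit:
{"fn": "play_rows", "kwargs": {
  "commands": [
    [0.03,-0.003,0,0,0,-1.5,-1],
    [0.04,-0.004,0,0,0,0,-1],
    [0.036,-0.004,0,0,0,0,-1],
    [0.02,0,0,0,0,0,-1],
    [0,0,0.03,0,0,-3,-1],
    [0,0,0.04,0,0,0,-1],
    [0,0,0.04,0,0,0,-1],
    [0,0,0.03,0,0,0,-1],
    [0,0,0,0,0,0,-1],
    [0,0,0,0,0,0,-1]
  ],
  "force": 25
}}

```text
time_s: 2.63
ee_pos: [0.5361, -0.0335, 0.0655]
eef_rot: [-3.14, -0.0, 1.65]
force: [0.1, -0.7, 0.7]
grip_width: 0.0942
grip_force: 0.0
```

```bash
python3 - <<'E'
from h import *
im=ctrl.camera("side"); cv2.imwrite("pics/s1.png",cv2.resize(im[120:320,190:440],None,fx=3,fy=3,interpolation=cv2.INTER_CUBIC))
m=ctrl.camera_model("wrist");print(proj(m,[ctrl.get_obs()['ee_pos']]))
E
```

```text
[[318.59078783 243.52639043]]
```

View pics/s1.png

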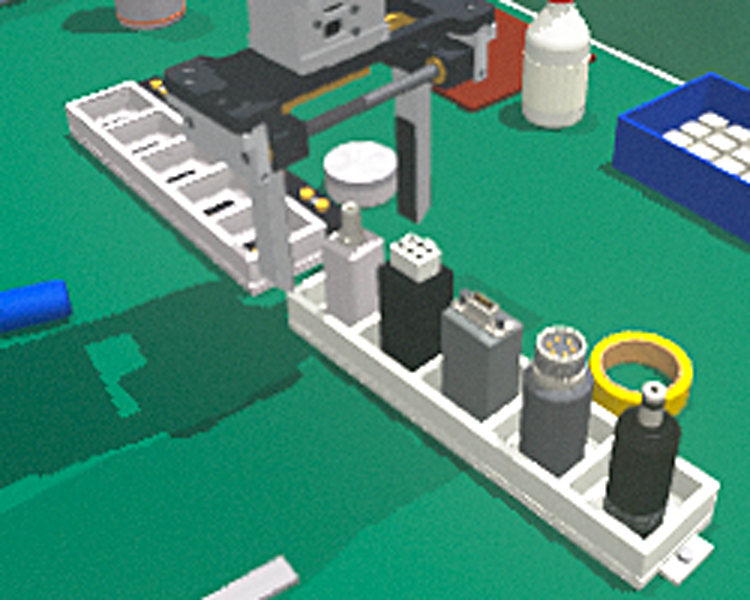

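Emit:
{"fn": "play_rows", "kwargs": {
  "commands": [
    [0,0.0025,0.0125,0,0,0,-1],
    [0,0,0.012,0,0,0,-1],
    [0,0,0,0,0,0,1],
    [0,0,0,0,0,0,1],
    [0,0,0,0,0,0,1],
    [0,0,0,0,0,0,1],
    [0,0,0,0,0,0,1],
    [0,0,0,0,0,0,1],
    [0,0,0,0,0,0,1]
  ]
}}

```text
time_s: 3.43
ee_pos: [0.5391, -0.0341, 0.0412]
eef_rot: [3.141, 0.0, 1.649]
force: [-0.7, 0.5, 0.4]
grip_width: 0.0511
grip_force: 0.0
```

Emit:
{"fn": "play_rows", "kwargs": {
  "commands": [
    [0,0,0,0,0,0,1],
    [0,0,0,0,0,0,1],
    [0,0,0,0,0,0,1],
    [0,0,0,0,0,0,1],
    [0,0,0,0,0,0,1],
    [0,0,0,0,0,0,1],
    [0,0,0,0,0,0,1]
  ]
}}

```text
time_s: 4.02
ee_pos: [0.539, -0.034, 0.041]
eef_rot: [-3.142, 0.0, 1.649]
force: [-0.7, 0.0, -0.1]
grip_width: 0.0282
grip_force: 24.3
```

Emit:
{"fn": "play_rows", "kwargs": {
  "commands": [
    [0,0,-0.015,0,0,0,1],
    [0,0,-0.03,0,0,4.5,1],
    [0,0,-0.02,0,0,0,1],
    [0.02,0,0,0,0,0,1],
    [0.04,-0.002,0,0,0,0,1],
    [0.04,-0.002,0,0,0,0,1],
    [0.04,-0.002,0,0,0,0,1],
    [0.04,-0.002,0,0,0,0,1],
    [0.04,0,0,0,0,0,1],
    [0.04,0,0,0,0,0,1],
    [0.035,0,0,0,0,0,1],
    [0.0227,0,0,0,0,-1.2,1],
    [0,0,0,0,0,0,1],
    [0,0,0,0,0,0,1]
  ]
}}

```text
time_s: 5.18
ee_pos: [0.5305, 0.2845, 0.1054]
eef_rot: [-3.141, 0.0, 1.594]
force: [-0.3, -0.1, -0.8]
grip_width: 0.0284
grip_force: 24.3
```

Emit:
{"fn": "play_rows", "kwargs": {
  "commands": [
    [0,0,0.025,0,0,0,1],
    [0,0,0.02,0,0,0,1],
    [0,0,0.012,0,0,0,1],
    [0,0,0.0065,0,0,0,1],
    [0,0,0,0,0,0,1],
    [0,0,0,0,0,0,-0.3],
    [0,0,0,0,0,0,-0.3],
    [0,0,0,0,0,0,-0.3],
    [0,0,0,0,0,0,-0.3],
    [0,0,0,0,0,0,-0.3],
    [0,0,-0.02,0,0,0,-0.3],
    [0,0,-0.04,0,0,1.2,-0.3],
    [0,0,-0.02,0,0,0,-0.3],
    [0,0,0,0,0,0,-0.3]
  ]
}}

```text
time_s: 6.35
ee_pos: [0.5328, 0.2846, 0.1277]
eef_rot: [3.135, -0.003, 1.571]
force: [0.8, 0.3, 0.2]
grip_width: 0.0612
grip_force: 0.0
```

```bash
python3 - <<'E'
from h import *
im=ctrl.camera("side"); cv2.imwrite("pics/s2.png",cv2.resize(im[110:320,190:440],None,fx=2.8,fy=2.8,interpolation=cv2.INTER_CUBIC))
im=ctrl.camera("wrist");cv2.imwrite("pics/w2.png",im)
E
```

```text
(no output)
```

View pics/s2.png

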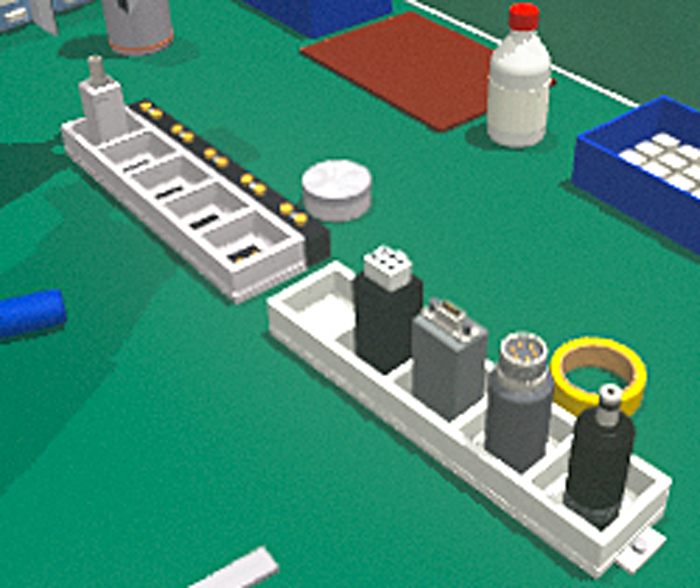

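```bash
python3 - <<'E'
from h import *
o=ctrl.get_obs();print(o['ee_pos'],o['eef_rot'],o['qpos'])
m=ctrl.camera_model("side")
p=proj(m,[o['ee_pos'],(.533,.2836,.094),(.533,.2836,.03)]);print(p,(p-[190,110])*2.8)
E
```

```text
[0.53110191 0.28376081 0.12287562] [ 3.14044581e+00 -5.40741769e-04  1.57093943e+00] [4.29873966e-01 4.89244856e-01 1.45695291e+00 1.48099487e-05
 1.19412703e+00 4.29725730e-01]
[[221.94621366 118.84666136]
 [224.84994212 130.11248913]
 [229.3244356  154.10243845]] [[ 89.44939825  24.7706518 ]
 [ 97.57983792  56.31496956]
 [110.10841968 123.48682767]]
```

View pics/w2.png

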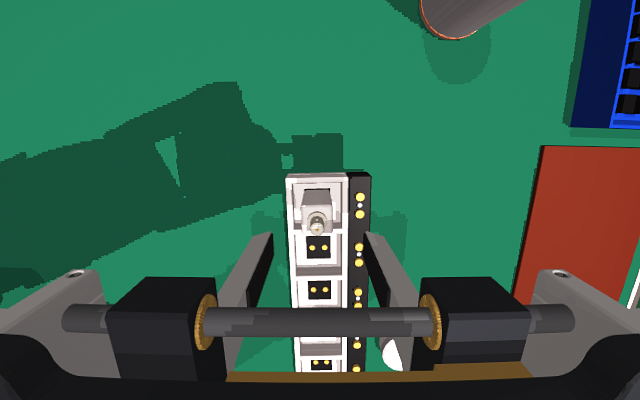

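Emit:
{"fn": "play_rows", "kwargs": {
  "commands": [
    [-0.02,0,0,0,0,0,-0.3],
    [-0.04,0.002,0,0,0,0,-0.3],
    [-0.04,0.002,0,0,0,0,-0.3],
    [-0.04,0.002,0,0,0,0,-0.3],
    [-0.04,0.002,0,0,0,0,-0.3],
    [-0.04,0.002,0,0,0,0,-0.3],
    [-0.04,0.002,0,0,0,0,-0.3],
    [-0.04,0.002,0,0,0,0,-0.3],
    [-0.04,0.001,0,0,0,0,-0.3],
    [-0.0287,0,0,0,0,0,-0.3],
    [0,0,0,0,0,-4.5,-0.3],
    [0,0,0,0,0,0,-0.3],
    [0,0,0.025,0,0,0,-0.3],
    [0,0,0.03,0,0,0,-0.3],
    [0,0,0.02,0,0,0,-0.3],
    [0,0,0.0065,0,0,0,-0.3],
    [0,0,0,0,0,0,1],
    [0,0,0,0,0,0,1]
  ]
}}

```text
time_s: 7.95
ee_pos: [0.5462, -0.0846, 0.0413]
eef_rot: [-3.142, -0.0, 1.649]
force: [0.5, -0.8, -0.2]
grip_width: 0.0507
grip_force: 0.0
```

Emit:
{"fn": "play_rows", "kwargs": {
  "commands": [
    [0,0,0,0,0,0,1],
    [0,0,0,0,0,0,1],
    [0,0,0,0,0,0,1],
    [0,0,0,0,0,0,1],
    [0,0,0,0,0,0,1],
    [0,0,0,0,0,0,1]
  ]
}}

```text
time_s: 8.45
ee_pos: [0.5464, -0.0851, 0.0419]
eef_rot: [3.14, 0.0, 1.649]
force: [-1.5, 1.8, 6.5]
grip_width: 0.0299
grip_force: 25.0
```

Emit:
{"fn": "play_rows", "kwargs": {
  "commands": [
    [0,0,-0.015,0,0,0,1],
    [0,0,-0.03,0,0,4.5,1],
    [0,0,-0.02,0,0,0,1],
    [0.02,0,0,0,0,0,1],
    [0.04,-0.002,0,0,0,0,1],
    [0.04,-0.002,0,0,0,0,1],
    [0.04,-0.002,0,0,0,0,1],
    [0.04,-0.002,0,0,0,0,1],
    [0.04,-0.002,0,0,0,0,1],
    [0.04,-0.002,0,0,0,0,1],
    [0.035,-0.0022,0,0,0,0,1],
    [0.0196,0,0,0,0,-1.2,1],
    [0,0,0,0,0,0,1],
    [0,0,0,0,0,0,1]
  ]
}}

```text
time_s: 9.62
ee_pos: [0.5314, 0.2301, 0.1057]
eef_rot: [-3.141, 0.0, 1.593]
force: [0.4, 0.4, -1.7]
grip_width: 0.0298
grip_force: 25.0
```

```bash
python3 - <<'E'
from h import *
print(ctrl.get_obs()['ee_pos'])
im=ctrl.camera("wrist");cv2.imwrite("pics/w3.png",im[100:340,200:440].repeat(2,0).repeat(2,1))
E
```

```text
[0.53144259 0.2300713  0.10573977]
```

View pics/w3.png

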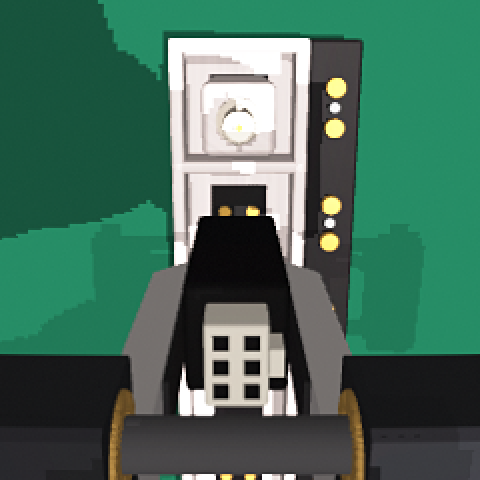

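Emit:
{"fn": "play_rows", "kwargs": {
  "commands": [
    [0,0,0.025,0,0,0,1],
    [0,0,0.02,0,0,0,1],
    [0,0,0.012,0,0,0,1],
    [0,0,0.0065,0,0,0,1],
    [0,0,0,0,0,0,1],
    [0,0,0,0,0,0,-0.3],
    [0,0,0,0,0,0,-0.3],
    [0,0,0,0,0,0,-0.3],
    [0,0,0,0,0,0,-0.3],
    [0,0,0,0,0,0,-0.3],
    [0,0,-0.02,0,0,0,-0.3],
    [0,0,-0.04,0,0,1.2,-0.3],
    [0,0,-0.02,0,0,0,-0.3],
    [0,0,0,0,0,0,-0.3],
    [0,0,0,0,0,0,-0.3]
  ]
}}

```text
time_s: 10.92
ee_pos: [0.5321, 0.2297, 0.1234]
eef_rot: [3.14, -0.001, 1.571]
force: [-0.4, 0.7, -0.3]
grip_width: 0.0611
grip_force: 0.0
```

Emit:
{"fn": "play_rows", "kwargs": {
  "commands": [
    [-0.02,0,0,0,0,0,-0.3],
    [-0.04,0.002,0,0,0,0,-0.3],
    [-0.04,0.002,0,0,0,0,-0.3],
    [-0.04,0.002,0,0,0,0,-0.3],
    [-0.04,0.002,0,0,0,0,-0.3],
    [-0.04,0.002,0,0,0,0,-0.3],
    [-0.04,0.002,0,0,0,0,-0.3],
    [-0.04,0.002,0,0,0,0,-0.3],
    [-0.04,0.001,0,0,0,0,-0.3],
    [-0.0295,0,0,0,0,0,-0.3],
    [0,0,0,0,0,-4.5,-0.3],
    [0,0,0,0,0,0,-0.3],
    [0,0,0.025,0,0,0,-0.3],
    [0,0,0.03,0,0,0,-0.3],
    [0,0,0.02,0,0,0,-0.3],
    [0,0,0.0065,0,0,0,-0.3],
    [0,0,0,0,0,0,1],
    [0,0,0,0,0,0,1]
  ]
}}

```text
time_s: 12.42
ee_pos: [0.547, -0.1395, 0.0414]
eef_rot: [-3.142, -0.0, 1.649]
force: [0.1, -0.1, 0.4]
grip_width: 0.0511
grip_force: 0.0
```

Emit:
{"fn": "play_rows", "kwargs": {
  "commands": [
    [0,0,0,0,0,0,1],
    [0,0,0,0,0,0,1],
    [0,0,0,0,0,0,1],
    [0,0,0,0,0,0,1],
    [0,0,0,0,0,0,1],
    [0,0,0,0,0,0,1],
    [0,0,0,0,0,0,1]
  ]
}}

```text
time_s: 13.0
ee_pos: [0.5471, -0.1401, 0.0417]
eef_rot: [3.141, 0.0, 1.649]
force: [-0.9, 0.9, 6.8]
grip_width: 0.0257
grip_force: 25.0
```

Emit:
{"fn": "play_rows", "kwargs": {
  "commands": [
    [0,0,-0.015,0,0,0,1],
    [0,0,-0.03,0,0,4.5,1],
    [0,0,-0.02,0,0,0,1],
    [0.02,0,0,0,0,0,1],
    [0.04,-0.002,0,0,0,0,1],
    [0.04,-0.002,0,0,0,0,1],
    [0.04,-0.002,0,0,0,0,1],
    [0.04,-0.002,0,0,0,0,1],
    [0.04,-0.002,0,0,0,0,1],
    [0.04,-0.002,0,0,0,0,1],
    [0.035,-0.002,0,0,0,0,1],
    [0.0205,0,0,0,0,-1.2,1],
    [0,0,0,0,0,0,1],
    [0,0,0,0,0,0,1]
  ]
}}

```text
time_s: 14.17
ee_pos: [0.5325, 0.1761, 0.1057]
eef_rot: [-3.141, 0.0, 1.593]
force: [0.1, -0.8, -0.4]
grip_width: 0.0257
grip_force: 25.0
```

```bash
python3 - <<'E'
from h import *
print(ctrl.get_obs()['ee_pos'])
im=ctrl.camera("wrist");cv2.imwrite("pics/w4.png",im[100:340,200:440].repeat(2,0).repeat(2,1))
p=ctrl.get_obs()['ee_pos']; print((proj(ctrl.camera_model("wrist"),[p+[0,0,.041],p+[0,.019,.027]])-[200,100])*2)
E
```

```text
[0.53249305 0.17611598 0.1057419 ]
[[237.34948391 347.11367003]
 [238.68866532 263.31920248]]
```

View pics/w4.png

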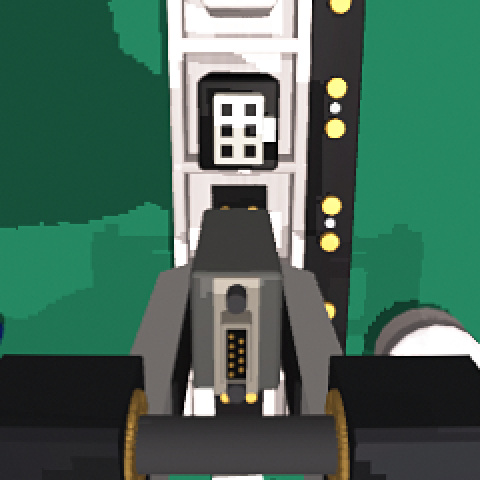

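Emit:
{"fn": "play_rows", "kwargs": {
  "commands": [
    [0,0,0.025,0,0,0,1],
    [0,0,0.02,0,0,0,1],
    [0,0,0.012,0,0,0,1],
    [0,0,0.0065,0,0,0,1],
    [0,0,0,0,0,0,1],
    [0,0,0,0,0,0,-0.3],
    [0,0,0,0,0,0,-0.3],
    [0,0,0,0,0,0,-0.3],
    [0,0,0,0,0,0,-0.3],
    [0,0,0,0,0,0,-0.3],
    [0,0,-0.02,0,0,0,-0.3],
    [0,0,-0.04,0,0,1.2,-0.3],
    [0,0,-0.02,0,0,0,-0.3],
    [0,0,0,0,0,0,-0.3],
    [0,0,0,0,0,0,-0.3]
  ]
}}

```text
time_s: 15.47
ee_pos: [0.5332, 0.1757, 0.1233]
eef_rot: [3.14, -0.001, 1.571]
force: [0.5, 0.1, -0.7]
grip_width: 0.0613
grip_force: 0.0
```

Emit:
{"fn": "play_rows", "kwargs": {
  "commands": [
    [-0.02,0,0,0,0,0,-0.3],
    [-0.04,0.002,0,0,0,0,-0.3],
    [-0.04,0.002,0,0,0,0,-0.3],
    [-0.04,0.002,0,0,0,0,-0.3],
    [-0.04,0.002,0,0,0,0,-0.3],
    [-0.04,0.002,0,0,0,0,-0.3],
    [-0.04,0.002,0,0,0,0,-0.3],
    [-0.04,0.003,0,0,0,0,-0.3],
    [-0.04,0.002,0,0,0,0,-0.3],
    [-0.0305,0,0,0,0,0,-0.3],
    [0,0,0,0,0,-4.5,-0.3],
    [0,0,0,0,0,0,-0.3],
    [0,0,0.025,0,0,0,-0.3],
    [0,0,0.03,0,0,0,-0.3],
    [0,0,0.02,0,0,0,-0.3],
    [0,0,0.0065,0,0,0,-0.3],
    [0,0,0,0,0,0,1],
    [0,0,0,0,0,0,1]
  ]
}}

```text
time_s: 16.97
ee_pos: [0.5501, -0.1945, 0.0414]
eef_rot: [3.142, -0.0, 1.649]
force: [0.3, -0.7, 1.9]
grip_width: 0.051
grip_force: 0.0
```

Emit:
{"fn": "play_rows", "kwargs": {
  "commands": [
    [0,0,0,0,0,0,1],
    [0,0,0,0,0,0,1],
    [0,0,0,0,0,0,1],
    [0,0,0,0,0,0,1],
    [0,0,0,0,0,0,1],
    [0,0,0,0,0,0,1],
    [0,0,0,0,0,0,1]
  ]
}}

```text
time_s: 17.55
ee_pos: [0.5504, -0.1951, 0.0422]
eef_rot: [3.14, 0.001, 1.649]
force: [-0.7, 1.4, 6.5]
grip_width: 0.0353
grip_force: 25.0
```

Emit:
{"fn": "play_rows", "kwargs": {
  "commands": [
    [0,0,-0.015,0,0,0,1],
    [0,0,-0.03,0,0,4.5,1],
    [0,0,-0.02,0,0,0,1],
    [0.02,0,0,0,0,0,1],
    [0.04,-0.002,0,0,0,0,1],
    [0.04,-0.002,0,0,0,0,1],
    [0.04,-0.002,0,0,0,0,1],
    [0.04,-0.002,0,0,0,0,1],
    [0.04,-0.002,0,0,0,0,1],
    [0.04,-0.003,0,0,0,0,1],
    [0.035,-0.0022,0,0,0,0,1],
    [0.0212,0,0,0,0,-1.2,1],
    [0,0,0,0,0,0,1],
    [0,0,0,0,0,0,1]
  ]
}}

```text
time_s: 18.72
ee_pos: [0.5344, 0.1221, 0.1061]
eef_rot: [3.142, 0.0, 1.594]
force: [0.5, -0.8, -1.0]
grip_width: 0.0354
grip_force: 25.0
```

```bash
python3 - <<'E'
from h import *
print(ctrl.get_obs()['ee_pos'])
im=ctrl.camera("wrist");cv2.imwrite("pics/w5.png",im[100:340,200:440].repeat(2,0).repeat(2,1))
p=ctrl.get_obs()['ee_pos']; print((proj(ctrl.camera_model("wrist"),[p+[0,0,.054]])-[200,100])*2)
E
```

```text
[0.53436695 0.12210126 0.10605991]
[[237.54456969 372.9965706 ]]
```

View pics/w5.png

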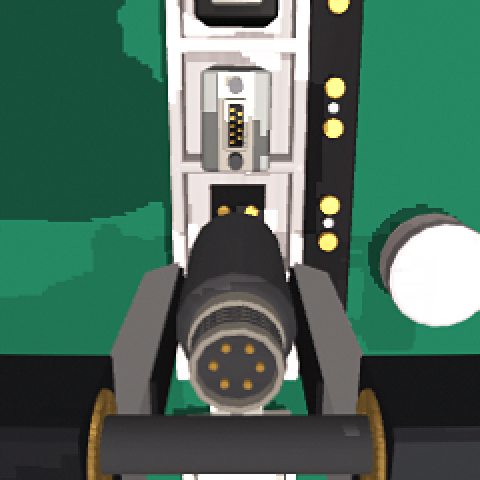

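Emit:
{"fn": "play_rows", "kwargs": {
  "commands": [
    [0,0,0.025,0,0,0,1],
    [0,0,0.02,0,0,0,1],
    [0,0,0.012,0,0,0,1],
    [0,0,0.0065,0,0,0,1],
    [0,0,0,0,0,0,1],
    [0,0,0,0,0,0,-0.3],
    [0,0,0,0,0,0,-0.3],
    [0,0,0,0,0,0,-0.3],
    [0,0,0,0,0,0,-0.3],
    [0,0,0,0,0,0,-0.3],
    [0,0,-0.02,0,0,0,-0.3],
    [0,0,-0.04,0,0,1.2,-0.3],
    [0,0,-0.02,0,0,0,-0.3],
    [0,0,0,0,0,0,-0.3],
    [0,0,0,0,0,0,-0.3]
  ]
}}

```text
time_s: 20.02
ee_pos: [0.535, 0.1213, 0.1233]
eef_rot: [3.139, -0.0, 1.571]
force: [-0.1, -0.3, -0.6]
grip_width: 0.0607
grip_force: 0.0
```

Emit:
{"fn": "play_rows", "kwargs": {
  "commands": [
    [-0.02,0,0,0,0,0,-0.3],
    [-0.04,0.002,0,0,0,0,-0.3],
    [-0.04,0.002,0,0,0,0,-0.3],
    [-0.04,0.003,0,0,0,0,-0.3],
    [-0.04,0.003,0,0,0,0,-0.3],
    [-0.04,0.003,0,0,0,0,-0.3],
    [-0.04,0.003,0,0,0,0,-0.3],
    [-0.04,0.003,0,0,0,0,-0.3],
    [-0.04,0.0015,0,0,0,0,-0.3],
    [-0.0308,0,0,0,0,0,-0.3],
    [0,0,0,0,0,-4.5,-0.3],
    [0,0,0,0,0,0,-0.3],
    [0,0,0.025,0,0,0,-0.3],
    [0,0,0.03,0,0,0,-0.3],
    [0,0,0.02,0,0,0,-0.3],
    [0,0,0.0065,0,0,0,-0.3],
    [0,0,0,0,0,0,1],
    [0,0,0,0,0,0,1]
  ]
}}

```text
time_s: 21.52
ee_pos: [0.5554, -0.2491, 0.0414]
eef_rot: [3.142, 0.0, 1.649]
force: [0.2, 0.3, 0.8]
grip_width: 0.0513
grip_force: 0.0
```

Emit:
{"fn": "play_rows", "kwargs": {
  "commands": [
    [0,0,0,0,0,0,1],
    [0,0,0,0,0,0,1],
    [0,0,0,0,0,0,1],
    [0,0,0,0,0,0,1],
    [0,0,0,0,0,0,1],
    [0,0,0,0,0,0,1],
    [0,0,0,0,0,0,1]
  ]
}}

```text
time_s: 22.1
ee_pos: [0.5556, -0.2498, 0.042]
eef_rot: [3.14, 0.001, 1.649]
force: [-0.8, 0.6, 7.4]
grip_width: 0.0314
grip_force: 25.0
```

Target bay 5: (0.5355, 0.0676): dy 0.317, dx −0.020.

Emit:
{"fn": "play_rows", "kwargs": {
  "commands": [
    [0,0,-0.015,0,0,0,1],
    [0,0,-0.03,0,0,4.5,1],
    [0,0,-0.02,0,0,0,1],
    [0.02,0,0,0,0,0,1],
    [0.04,-0.003,0,0,0,0,1],
    [0.04,-0.003,0,0,0,0,1],
    [0.04,-0.003,0,0,0,0,1],
    [0.04,-0.003,0,0,0,0,1],
    [0.04,-0.003,0,0,0,0,1],
    [0.04,-0.003,0,0,0,0,1],
    [0.035,-0.002,0,0,0,0,1],
    [0.0218,0,0,0,0,-1.2,1],
    [0,0,0,0,0,0,1],
    [0,0,0,0,0,0,1]
  ]
}}

```text
time_s: 23.27
ee_pos: [0.5349, 0.0681, 0.106]
eef_rot: [-3.142, 0.0, 1.594]
force: [-0.0, -0.1, -0.3]
grip_width: 0.0317
grip_force: 25.0
```

Emit:
{"fn": "play_rows", "kwargs": {
  "commands": [
    [0,0,0.025,0,0,0,1],
    [0,0,0.02,0,0,0,1],
    [0,0,0.012,0,0,0,1],
    [0,0,0.0065,0,0,0,1],
    [0,0,0,0,0,0,1],
    [0,0,0,0,0,0,1]
  ]
}}

```text
time_s: 23.77
ee_pos: [0.5354, 0.0667, 0.0428]
eef_rot: [3.141, 0.0, 1.591]
force: [-0.8, 0.4, -0.5]
grip_width: 0.0314
grip_force: 25.0
```

Now release, rise, and back away toward the storage side to inspect.

Emit:
{"fn": "play_rows", "kwargs": {
  "commands": [
    [0,0,0,0,0,0,-0.3],
    [0,0,0,0,0,0,-0.3],
    [0,0,0,0,0,0,-0.3],
    [0,0,0,0,0,0,-0.3],
    [0,0,0,0,0,0,-0.3],
    [0,0,-0.02,0,0,0,-0.3],
    [0,0,-0.04,0,0,1.2,-0.3],
    [0,0,-0.04,0,0,0,-0.3],
    [0,0,-0.04,0,0,0,-0.3],
    [0,0,-0.04,0,0,0,-0.3],
    [0.02,0,0,0,0,0,-0.3],
    [0.03,0,0,0,0,0,-0.3],
    [0,0,0,0,0,0,-0.3],
    [0,0,0,0,0,0,-0.3],
    [0,0,0,0,0,0,-0.3]
  ]
}}

```text
time_s: 25.02
ee_pos: [0.535, 0.117, 0.2222]
eef_rot: [-3.141, 0.0, 1.571]
force: [-0.2, 0.9, -0.7]
grip_width: 0.061
grip_force: 0.0
```

```bash
python3 - <<'E'
from h import *
a=ctrl.camera("side")[110:320,150:350]; b=ctrl.camera("wrist")[0:330,220:440]
cv2.imwrite("pics/f.png",np.hstack([cv2.resize(a,(400,420)),cv2.resize(b,(400,600))[:420]]))
E
```

```text
(no output)
```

View pics/f.png

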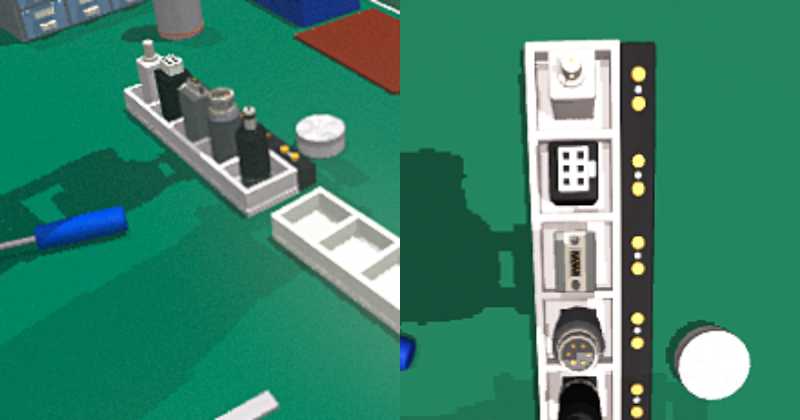

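The picture shows all five adapters upright in their bays in the original order. The tin has not moved, and the gripper is clear of everything.

```bash
python3 -c "
from station import ctrl
print(ctrl.hand_in())"
```

```text
the job is handed in; nothing more can be done
None
```

All five adapters now stand upright in the test rack in their original left-to-right order (coax, multi-way, D-connector, circular, barrel), and the job was handed in at about 25 s; the hand-in returned no verdict. The tin was untouched in the last picture, and the tape roll was outside that picture but was never approached.

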